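# Load the stamp cleaner's hanging basket with the stamps that match the sample

### The job

Get the stamps of the shape lying on the job card ready for cleaning: turn the cleaner's orange keeper knob open past its click, lift the hanging basket off its trunnion saddles and stand it on the cutting mat, and stand every stamp of the sample's shape in it, leaving the other stamps in their tray. Then hang the loaded basket back in both saddles, let go, and turn the keeper shut past its click. Keep the basket level all the time, without letting it swing or tip, and leave the samples and the other things on the desk alone.

Things in the scene. Friction and masses are not known exactly. Their poses are not given: they have to be found in the camera images.
- cleaner: bench cleaner, fixed: white housing, 210 mm wide, round an open tank (inside 208 x 180 mm, rim 95 mm above the underside); at its -x end, nearest the robot, a grey control pod, as high. Origin: tank centre, on the underside, 3 mm above the desk like all that stands on the cutting mat. It reaches 135 mm to +x, 236 mm to -x. Its x axis is the line of the two V saddles on the end walls
- cradle_mid (a point): midpoint between the two V saddles, 115 mm above the cleaner's underside, where the trunnions' axis lies when the basket hangs. The saddles stand 114 mm either way along the cleaner's x: upright steel Vs, 14 mm thick, 90 degrees, open above, mouth 42 mm wide across y, tops 130 mm above the underside
- keeper (a joint): orange keeper knob, upright axis 185 mm from the tank centre on the pod. 0 = shut: its arm lies over the near trunnion's end, 2 mm above it, and holds it down. Anticlockwise from above increases, to a stop at 1.4 rad = open, arm clear. A sprung detent (0.12 N m) resists from 0.45 rad, crest at 0.7, clicked over by 0.95; the same back. Else it turns freely and stays
- keeper_grip (a point): on the keeper's axis, 152 mm above the cleaner's underside, where to grip. The grip bar is 16 mm thick, 50 mm long, from 127 to 165 mm above the underside. The axes turn with the knob: x along the bar and along the arm below it (arm 62 mm from the axis, 14 mm wide, top at 127 mm), which points to the cleaner's +x when shut, nearly +y when open
- basket: steel wire basket, 188 x 152 mm, walls 38 mm high, walls and floor 4 mm thick, 0.34 kg. Origin: centre of its underside. At both x ends a lug (40 mm wide, 92 mm high) carries a trunnion: a 9 mm pin along x, 80 mm up, from 94 to 144 mm from the centre. Hung, it swings about x, with 14 mm to the tank's long walls. Its ends are alike: hang it either way round
- basket_pivot (a point): on the trunnions' axis midway between them, 80 mm above the basket's underside
- basket_handle (a point): centre of the basket's handle, 112 mm above its underside: a rigid arch at x = 0 that spans y, posts at y = +-74 mm, with a blue grip 16 mm thick (x), 70 mm long (y), 18 mm high, top 121 mm above the underside. Pinch it across x
- tray: low wooden stamp tray, fixed, 250 x 250 mm, rim 20 mm high and 6 mm thick, floor 6 mm thick. Origin: centre of its underside. The stamps stand in it, in three rows of three or fewer, about 78 mm apart
- card: the job card, a yellow-topped white plate 110 x 110 x 4 mm beside the stamp tray, fixed. The sample lying on it is the one that counts. Origin: centre of its underside
- sample_heart: sample, a blue flat plate 6 mm thick in the shape of a heart (65 x 59 mm). Origin: centre of its underside. One of the three samples lies on the job card, the two others in the dark spare tray far from it, for other jobs
- sample_drop: sample, a blue flat plate 6 mm thick in the shape of a drop, round with one point (58 x 48 mm). Origin: centre of its underside. One of the three samples lies on the job card, the two others in the dark spare tray far from it, for other jobs
- sample_flower: sample, a blue flat plate 6 mm thick in the shape of a five-petalled flower (62 mm across). Origin: centre of its underside. One of the three samples lies on the job card, the two others in the dark spare tray far from it, for other jobs
- heart_1: hand stamp, 0.12 kg: a blue metal body 26 mm high in the shape of a heart (65 x 59 mm), and on it a pale round wooden knob 22 mm in diameter from 26 to 76 mm height. Origin: centre of its underside, below the knob. May be absent: two or three of each shape are there
- heart_2: hand stamp, 0.12 kg: a blue metal body 26 mm high in the shape of a heart (65 x 59 mm), and on it a pale round wooden knob 22 mm in diameter from 26 to 76 mm height. Origin: centre of its underside, below the knob. May be absent: two or three of each shape are there
- heart_3: hand stamp, 0.12 kg: a blue metal body 26 mm high in the shape of a heart (65 x 59 mm), and on it a pale round wooden knob 22 mm in diameter from 26 to 76 mm height. Origin: centre of its underside, below the knob. May be absent: two or three of each shape are there
- drop_1: hand stamp, 0.12 kg: a blue metal body 26 mm high in the shape of a drop, round with one point (58 x 48 mm), and on it a pale round wooden knob 22 mm in diameter from 26 to 76 mm height. Origin: centre of its underside, below the knob. May be absent: two or three of each shape are there
- drop_2: hand stamp, 0.12 kg: a blue metal body 26 mm high in the shape of a drop, round with one point (58 x 48 mm), and on it a pale round wooden knob 22 mm in diameter from 26 to 76 mm height. Origin: centre of its underside, below the knob. May be absent: two or three of each shape are there
- drop_3: hand stamp, 0.12 kg: a blue metal body 26 mm high in the shape of a drop, round with one point (58 x 48 mm), and on it a pale round wooden knob 22 mm in diameter from 26 to 76 mm height. Origin: centre of its underside, below the knob. May be absent: two or three of each shape are there
- flower_1: hand stamp, 0.12 kg: a blue metal body 26 mm high in the shape of a five-petalled flower (62 mm across), and on it a pale round wooden knob 22 mm in diameter from 26 to 76 mm height. Origin: centre of its underside, below the knob. May be absent: two or three of each shape are there
- flower_2: hand stamp, 0.12 kg: a blue metal body 26 mm high in the shape of a five-petalled flower (62 mm across), and on it a pale round wooden knob 22 mm in diameter from 26 to 76 mm height. Origin: centre of its underside, below the knob. May be absent: two or three of each shape are there
- flower_3: hand stamp, 0.12 kg: a blue metal body 26 mm high in the shape of a five-petalled flower (62 mm across), and on it a pale round wooden knob 22 mm in diameter from 26 to 76 mm height. Origin: centre of its underside, below the knob. May be absent: two or three of each shape are there
- glue: white glue bottle, 48 mm wide, 120 mm high. Not part of the job. Origin: centre of its underside
- craft_knife: yellow craft knife lying on the mat, 135 mm long, 12 mm high. Not part of the job. Origin: on its underside near the middle

How it is judged:
On the way, in this order (a step that is already met when the one before it is completed fails the run):
1. the keeper is turned open past its click (above 0.9 rad) with the basket still hanging (value of joint keeper above 0.9 rad and distance between basket_pivot and cradle_mid below 0.006 m and angle between the x axis of basket and the x axis of cleaner, either way round below 0.06 rad and angle between basket's own z axis and vertical below 0.2 rad), for 0.2 s.
2. the basket is out of the cleaner and stands level on the mat, let go (height (world z) of basket below 0.01 m and angle between basket's own z axis and vertical below 0.08 rad and contact force between the fingers and basket below 0.3 N), for 0.3 s.
3. every stamp of the sample's shape stands in the basket, and the basket still stands on the mat (height (world z) of basket below 0.01 m and angle between basket's own z axis and vertical below 0.08 rad and (not (horizontal distance between sample_heart and card below 0.07 m) or (x of heart_1 in the frame of basket between -0.09 and 0.09 m and y of heart_1 in the frame of basket between -0.072 and 0.072 m and z of heart_1 in the frame of basket between -0.005 and 0.02 m and angle between each of heart_1, heart_2, heart_3's own z axis and vertical below 0.35 rad and x of heart_2 in the frame of basket between -0.09 and 0.09 m and y of heart_2 in the frame of basket between -0.072 and 0.072 m and z of heart_2 in the frame of basket between -0.005 and 0.02 m and x of heart_3 in the frame of basket between -0.09 and 0.09 m and y of heart_3 in the frame of basket between -0.072 and 0.072 m and z of heart_3 in the frame of basket between -0.005 and 0.02 m)) and (not (horizontal distance between sample_drop and card below 0.07 m) or (x of drop_1 in the frame of basket between -0.09 and 0.09 m and y of drop_1 in the frame of basket between -0.072 and 0.072 m and z of drop_1 in the frame of basket between -0.005 and 0.02 m and angle between each of drop_1, drop_2, drop_3's own z axis and vertical below 0.35 rad and x of drop_2 in the frame of basket between -0.09 and 0.09 m and y of drop_2 in the frame of basket between -0.072 and 0.072 m and z of drop_2 in the frame of basket between -0.005 and 0.02 m and x of drop_3 in the frame of basket between -0.09 and 0.09 m and y of drop_3 in the frame of basket between -0.072 and 0.072 m and z of drop_3 in the frame of basket between -0.005 and 0.02 m)) and (not (horizontal distance between sample_flower and card below 0.07 m) or (x of flower_1 in the frame of basket between -0.09 and 0.09 m and y of flower_1 in the frame of basket between -0.072 and 0.072 m and z of flower_1 in the frame of basket between -0.005 and 0.02 m and angle between each of flower_1, flower_2, flower_3's own z axis and vertical below 0.35 rad and x of flower_2 in the frame of basket between -0.09 and 0.09 m and y of flower_2 in the frame of basket between -0.072 and 0.072 m and z of flower_2 in the frame of basket between -0.005 and 0.02 m and x of flower_3 in the frame of basket between -0.09 and 0.09 m and y of flower_3 in the frame of basket between -0.072 and 0.072 m and z of flower_3 in the frame of basket between -0.005 and 0.02 m))), for 0.3 s.
4. the basket with these stamps hangs in both saddles, let go and still, the keeper not yet shut (distance between basket_pivot and cradle_mid below 0.006 m and angle between the x axis of basket and the x axis of cleaner, either way round below 0.06 rad and angle between basket's own z axis and vertical below 0.2 rad and contact force between the fingers and basket below 0.3 N and linear speed of basket below 0.03 m/s and angular speed of basket below 0.2 rad/s and value of joint keeper above 0.7 rad and (not (horizontal distance between sample_heart and card below 0.07 m) or (x of heart_1 in the frame of basket between -0.09 and 0.09 m and y of heart_1 in the frame of basket between -0.072 and 0.072 m and z of heart_1 in the frame of basket between -0.005 and 0.02 m and angle between each of heart_1, heart_2, heart_3's own z axis and vertical below 0.35 rad and x of heart_2 in the frame of basket between -0.09 and 0.09 m and y of heart_2 in the frame of basket between -0.072 and 0.072 m and z of heart_2 in the frame of basket between -0.005 and 0.02 m and x of heart_3 in the frame of basket between -0.09 and 0.09 m and y of heart_3 in the frame of basket between -0.072 and 0.072 m and z of heart_3 in the frame of basket between -0.005 and 0.02 m)) and (not (horizontal distance between sample_drop and card below 0.07 m) or (x of drop_1 in the frame of basket between -0.09 and 0.09 m and y of drop_1 in the frame of basket between -0.072 and 0.072 m and z of drop_1 in the frame of basket between -0.005 and 0.02 m and angle between each of drop_1, drop_2, drop_3's own z axis and vertical below 0.35 rad and x of drop_2 in the frame of basket between -0.09 and 0.09 m and y of drop_2 in the frame of basket between -0.072 and 0.072 m and z of drop_2 in the frame of basket between -0.005 and 0.02 m and x of drop_3 in the frame of basket between -0.09 and 0.09 m and y of drop_3 in the frame of basket between -0.072 and 0.072 m and z of drop_3 in the frame of basket between -0.005 and 0.02 m)) and (not (horizontal distance between sample_flower and card below 0.07 m) or (x of flower_1 in the frame of basket between -0.09 and 0.09 m and y of flower_1 in the frame of basket between -0.072 and 0.072 m and z of flower_1 in the frame of basket between -0.005 and 0.02 m and angle between each of flower_1, flower_2, flower_3's own z axis and vertical below 0.35 rad and x of flower_2 in the frame of basket between -0.09 and 0.09 m and y of flower_2 in the frame of basket between -0.072 and 0.072 m and z of flower_2 in the frame of basket between -0.005 and 0.02 m and x of flower_3 in the frame of basket between -0.09 and 0.09 m and y of flower_3 in the frame of basket between -0.072 and 0.072 m and z of flower_3 in the frame of basket between -0.005 and 0.02 m))), for 0.3 s.
5. the keeper is turned shut past its click (below 0.5 rad) (value of joint keeper below 0.5 rad), for 0.2 s.
At the end, for the whole second after the job is handed in: The basket hangs at rest in both saddles (pivot within 6 mm of its seat, tilt under 0.2 rad), every stamp of the shape on the job card stands in it, all others stand in the tray, and the keeper is shut past its click (below 0.5 rad) (distance between basket_pivot and cradle_mid below 0.006 m and angle between the x axis of basket and the x axis of cleaner, either way round below 0.06 rad and angle between basket's own z axis and vertical below 0.2 rad and linear speed of basket below 0.03 m/s and angular speed of basket below 0.2 rad/s and value of joint keeper below 0.5 rad and (not (horizontal distance between sample_heart and card below 0.07 m) or (x of heart_1 in the frame of basket between -0.09 and 0.09 m and y of heart_1 in the frame of basket between -0.072 and 0.072 m and z of heart_1 in the frame of basket between -0.005 and 0.02 m and angle between each of heart_1, heart_2, heart_3's own z axis and vertical below 0.35 rad and x of heart_2 in the frame of basket between -0.09 and 0.09 m and y of heart_2 in the frame of basket between -0.072 and 0.072 m and z of heart_2 in the frame of basket between -0.005 and 0.02 m and x of heart_3 in the frame of basket between -0.09 and 0.09 m and y of heart_3 in the frame of basket between -0.072 and 0.072 m and z of heart_3 in the frame of basket between -0.005 and 0.02 m)) and (not (horizontal distance between sample_drop and card below 0.07 m) or (x of drop_1 in the frame of basket between -0.09 and 0.09 m and y of drop_1 in the frame of basket between -0.072 and 0.072 m and z of drop_1 in the frame of basket between -0.005 and 0.02 m and angle between each of drop_1, drop_2, drop_3's own z axis and vertical below 0.35 rad and x of drop_2 in the frame of basket between -0.09 and 0.09 m and y of drop_2 in the frame of basket between -0.072 and 0.072 m and z of drop_2 in the frame of basket between -0.005 and 0.02 m and x of drop_3 in the frame of basket between -0.09 and 0.09 m and y of drop_3 in the frame of basket between -0.072 and 0.072 m and z of drop_3 in the frame of basket between -0.005 and 0.02 m)) and (not (horizontal distance between sample_flower and card below 0.07 m) or (x of flower_1 in the frame of basket between -0.09 and 0.09 m and y of flower_1 in the frame of basket between -0.072 and 0.072 m and z of flower_1 in the frame of basket between -0.005 and 0.02 m and angle between each of flower_1, flower_2, flower_3's own z axis and vertical below 0.35 rad and x of flower_2 in the frame of basket between -0.09 and 0.09 m and y of flower_2 in the frame of basket between -0.072 and 0.072 m and z of flower_2 in the frame of basket between -0.005 and 0.02 m and x of flower_3 in the frame of basket between -0.09 and 0.09 m and y of flower_3 in the frame of basket between -0.072 and 0.072 m and z of flower_3 in the frame of basket between -0.005 and 0.02 m)) and (horizontal distance between sample_heart and card below 0.07 m or (x of heart_1 in the frame of tray between -0.125 and 0.125 m and y of heart_1 in the frame of tray between -0.125 and 0.125 m and height (world z) of each of heart_1, heart_2, heart_3 below 0.025 m and angle between each of heart_1, heart_2, heart_3's own z axis and vertical below 0.35 rad and x of heart_2 in the frame of tray between -0.125 and 0.125 m and y of heart_2 in the frame of tray between -0.125 and 0.125 m and x of heart_3 in the frame of tray between -0.125 and 0.125 m and y of heart_3 in the frame of tray between -0.125 and 0.125 m)) and (horizontal distance between sample_drop and card below 0.07 m or (x of drop_1 in the frame of tray between -0.125 and 0.125 m and y of drop_1 in the frame of tray between -0.125 and 0.125 m and height (world z) of each of drop_1, drop_2, drop_3 below 0.025 m and angle between each of drop_1, drop_2, drop_3's own z axis and vertical below 0.35 rad and x of drop_2 in the frame of tray between -0.125 and 0.125 m and y of drop_2 in the frame of tray between -0.125 and 0.125 m and x of drop_3 in the frame of tray between -0.125 and 0.125 m and y of drop_3 in the frame of tray between -0.125 and 0.125 m)) and (horizontal distance between sample_flower and card below 0.07 m or (x of flower_1 in the frame of tray between -0.125 and 0.125 m and y of flower_1 in the frame of tray between -0.125 and 0.125 m and height (world z) of each of flower_1, flower_2, flower_3 below 0.025 m and angle between each of flower_1, flower_2, flower_3's own z axis and vertical below 0.35 rad and x of flower_2 in the frame of tray between -0.125 and 0.125 m and y of flower_2 in the frame of tray between -0.125 and 0.125 m and x of flower_3 in the frame of tray between -0.125 and 0.125 m and y of flower_3 in the frame of tray between -0.125 and 0.125 m))); the robot touches nothing.
It fails at once if the basket swings or tips by more than 0.3 rad (angle between basket's own z axis and vertical above 0.3 rad).
It fails at once if the glue bottle or craft knife is pushed away by more than 30 mm (distance of any of glue, craft_knife from where it was at the start of the episode above 0.03 m).
It fails at once if a sample is pushed away by more than 30 mm (distance of any of sample_heart, sample_drop, sample_flower from where it was at the start of the episode above 0.03 m).
Of heart_1, heart_2, heart_3 only 2 to 3 are there at a start; the rules pass over those that are not, and their reading is None.
Of drop_1, drop_2, drop_3 only 2 to 3 are there at a start; the rules pass over those that are not, and their reading is None.
Of flower_1, flower_2, flower_3 only 2 to 3 are there at a start; the rules pass over those that are not, and their reading is None.
At some moment in a run one of heart_1, heart_2, heart_3, drop_1, drop_2, drop_3, flower_1, flower_2, flower_3 may be knocked a few centimetres aside while the robot is not near it.
It also fails if it takes over 210 s, if anything falls off the work surface, if the arm or the gripper's body presses on something with over 40 N, if the wrist force passes 120 N, or if a joint passes its speed limit or range.

### The arm

A 6-joint arm with a two-finger parallel gripper is mounted at the origin on the work surface. World frame = base frame: x ahead of the robot, y to its left, z up, the work surface at z = 0. Lengths are in m, angles in rad, forces in N, time in s.
With the tool pointing down it reaches from about 0.35 to 0.775 m from the base axis. Payload 7.3 kg.
Tool frame: the origin (TCP) lies on the centre line of the jaws, within the pads' length; the fingertips stand 17 mm ahead of it and the grasp point (between the pads) lies 2 mm behind it (robot.tip_extent is the distance from the TCP to the fingertips, in m); z points along the fingers, y is the line along which they close (so a half turn about z gives the same grasp; the last joint's range is limited). The gripper opens to 92 mm and grips with 3 to 60 N. Pads are 19 mm wide; open, the fingers measure 130 mm over their backs; the gripper's body (75 mm by 190 mm) begins 47 mm behind the grasp point.
Start: joints at [-1.354, 0.342, 1.524, -0, 1.275, -0.146], TCP at [0.186, -0.491, 0.244] pointing down, gripper open.
Joint ranges: [-2.53, 2.53], [-0.77, 2.02], [0.04, 2.7], [-1, 4.14], [0.28, 2.66], [-3.11, 3.11]. Speed limits (rad/s): [2.57, 2.57, 3.14, 3.14, 3.14, 3.14].

### API

Orientations are given as [roll, pitch, yaw] about the fixed x, y, z axes, in that order (R = Rz(yaw) Ry(pitch) Rx(roll)).
In Python, from cell import robot gives the robot as it stands.
- The arm moves only by the tool step_arm, never from a script. Its argument "motion" is a list of rows, each a list of 2 entries, a list of its own where there are three numbers: the shift along the tool's x, y, z in units of 60 mm (1.0 is 60 mm), then the turn about the tool's z in rad. In form: [[[x, y, z], spin], ...]. A call has 1 to 10 rows; each row is the pose to reach, as a shift and turn from the pose commanded when the call began, along the tool's axes at that moment; what a row does not reach only later rows make up. A row lasts 1/8 s, in which the tool goes at most 62.5 mm and 10.7 degrees, less where a joint would pass 70% of its speed; a pose out of reach is approached as far as the arm can. A call with a gripper value outside its range is refused whole. "hand" is the closure in counts, from 0 (fully open) to 255 (shut), set as the call begins (left out, the last holds). The fingers move at their own pace and stop on an object; "squeeze" is the grip in N (left out, the last holds). Time passes only in rows, so rows that repeat a pose let the fingers close. It gives the time, the measured TCP pose, the force, the opening and the grip force at its end, in the units of the state.
- robot.observe(): the state, without advancing time (a new reading comes with each control period).
- robot.read_camera(name): name is "scene" or "side" or "wrist"; returns a dict with "pixels" (420x560x3 uint8, red, green, blue), "intrinsics" (3x3 intrinsics, pixels), "xyz" and "rotation" of the camera in the world; the wrist camera has in their place "T_tool_cam" (4x4, takes a point from camera to tool coordinates, whose origin is the TCP and whose axes are the flange's). Camera axes: x right, y up, looking along -z (the intrinsics and any distortion apply to the point x, -y, -z); pixel columns grow to the right and rows downward; lengths in m; the calibration is good to about 2 mm. A picture is of the moment at which its call begins: read the wrist's pose just before it. There is no depth.
- robot.hand_in(): hands the job in; it is judged then, once.
The state is a dict: "time": time; "qpos": joint angles; "qvel": joint speeds; "joint_efforts": joint torques, N m; "tool_pos": TCP position; "tool_rot": TCP orientation; "contact_force": force on the tool from outside, world axes, zero at the start; "torque": the same for the moment, N m; "opening": finger opening in m; "grip_force": force on a finger pad.
Only numpy, scipy, OpenCV 4.12 (cv2) and the standard library are available. Lean on these libraries where they do the work, as an engineer would, in place of code of your own. Each camera call takes 0.05 s, during which the arm holds its last target. There are 200 camera calls.

## Working session

There is one attempt and no reset: what is moved stays moved. The work goes in short steps, Python scripts to look and compute and a tool call to move; the robot and the scene stay as the last step left them, time stands still between calls to the robot, and variables do not carry over. Pictures are saved under pics/ and viewed, at most 14 in all, crops included, and the job is handed in when it is done.

Besides the shell and the picture viewer there is one more tool, called after "Emit:" as name(argument=value, ...) on one line, values as JSON. step_arm: Moves the arm, as the interface text tells. Its arguments: {"type":"object","properties":{"motion":{"type":"array"},"hand":{"type":"number"},"squeeze":{"type":"number"}},"required":["motion"]}

```bash
ls; mkdir -p pics
cat > h.py <<'E'
import numpy as np, cv2
from cell import robot
from scipy.spatial.transform import Rotation as R
def cam(name):
    s=robot.observe(); c=robot.read_camera(name)
    if name=="wrist":
        T=np.array(c["T_tool_cam"]); Rt=R.from_euler('xyz',s["tool_rot"]).as_matrix()
        Rw=Rt@T[:3,:3]; p=np.array(s["tool_pos"])+Rt@T[:3,3]
    else:
        p=np.array(c["xyz"]); Rw=np.array(c["rotation"])
        if Rw.shape!=(3,3): Rw=R.from_euler('xyz',Rw).as_matrix()
    return dict(img=cv2.cvtColor(np.array(c["pixels"]),cv2.COLOR_RGB2BGR),K=np.array(c["intrinsics"]),p=p,R=Rw,keys=[k for k in c],dist=c.get("distortion"))
def ray(c,uv):
    uv=np.atleast_2d(np.array(uv,float)); K=c["K"]
    u=cv2.undistortPoints(uv.reshape(-1,1,2),K,None if c["dist"] is None else np.array(c["dist"])).reshape(-1,2)
    d=np.c_[u[:,0],-u[:,1],-np.ones(len(u))]@c["R"].T
    return d
def onplane(c,uv,z):
    d=ray(c,uv); return c["p"]+d*((z-c["p"][2])/d[:,2])[:,None]
def proj(c,P):
    q=(np.atleast_2d(P)-c["p"])@c["R"]; q=np.c_[q[:,0],-q[:,1],-q[:,2]]
    return cv2.projectPoints(q,np.zeros(3),np.zeros(3),c["K"],None if c["dist"] is None else np.array(c["dist"]))[0].reshape(-1,2)
def tri(c1,uv1,c2,uv2):
    A=[];b=[]
    for c,uv in((c1,uv1),(c2,uv2)):
        d=ray(c,uv)[0]; d/=np.linalg.norm(d); M=np.eye(3)-np.outer(d,d); A.append(M); b.append(M@c["p"])
    return np.linalg.lstsq(np.vstack(A),np.hstack(b),rcond=None)[0]
E
python3 - <<'E'
from h import *
for n in("scene","side","wrist"):
    c=cam(n); cv2.imwrite(f"pics/{n}0.png",c["img"]); print(n,c["keys"],c["K"].round(1).tolist(),c["p"].round(3),c["R"].round(3).tolist(),c["dist"])
print(robot.observe())
E
```

```text
pics
scene ['pixels', 'intrinsics', 'xyz', 'rotation'] [[516.9, 0.0, 280.1], [0.0, 516.9, 214.0], [0.0, 0.0, 1.0]] [ 1.185 -0.582  0.831] [[0.657, -0.501, 0.564], [0.754, 0.421, -0.504], [0.015, 0.756, 0.654]] None
side ['pixels', 'intrinsics', 'xyz', 'rotation'] [[456.6, 0.0, 290.6], [0.0, 456.6, 206.9], [0.0, 0.0, 1.0]] [0.28  0.657 0.864] [[-0.927, 0.258, -0.271], [-0.374, -0.658, 0.653], [-0.01, 0.707, 0.707]] None
wrist ['pixels', 'intrinsics', 'T_tool_cam'] [[343.1, 0.0, 277.8], [0.0, 343.1, 216.5], [0.0, 0.0, 1.0]] [ 0.266 -0.461  0.383] [[0.355, 0.888, 0.291], [-0.935, 0.338, 0.11], [-0.001, -0.311, 0.95]] None
{'time': 0.15, 'qpos': array([-1.35398929e+00,  3.42593915e-01,  1.52479599e+00,  2.06123801e-05,
        1.27539055e+00, -1.46002752e-01]), 'qvel': array([ 8.34503399e-04, -3.54279260e-04, -3.32244064e-03,  6.96736891e-04,
       -8.46018314e-05, -6.74173401e-04]), 'joint_efforts': array([ 1.76184200e-03, -4.31470549e+01, -2.44353032e+01,  7.18406774e-02,
        5.37299307e-02, -8.42771169e-05]), 'tool_pos': array([ 0.18628778, -0.49053732,  0.24318894]), 'tool_rot': array([-3.14042036e+00, -1.92309446e-04,  3.62803663e-01]), 'contact_force': array([ 0.11996709, -0.1914068 ,  0.4604483 ]), 'torque': array([-0.04087914, -0.0501519 , -0.02974579]), 'grip_force': 0.0, 'opening': 0.09176660021025533}
```

View pics/scene0.png

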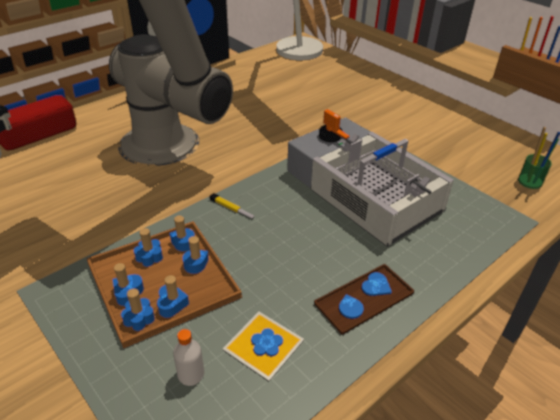

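View pics/side0.png

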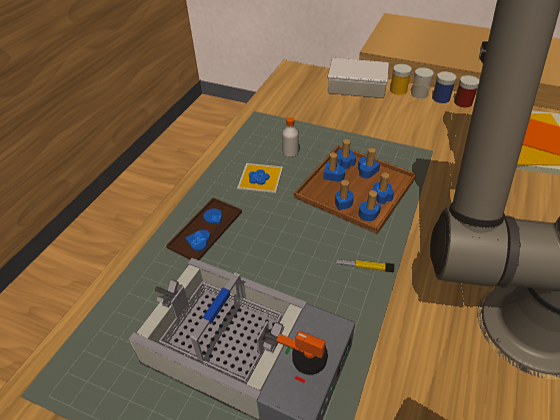

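The scene view shows the flower sample on the job card at (267,342), six stamps in the tray around (160,265), the knife at (230,205), glue at (188,360), and the cleaner at (370,180) with its blue handle at (386,151) and orange keeper at (335,125). The side view shows the same things, with the handle at (217,304) and the keeper at (308,345).

```bash
cat >> h.py <<'E'
def blobs(img,lo,hi,mina=30):
    m=cv2.inRange(cv2.cvtColor(img,cv2.COLOR_BGR2HSV),np.array(lo),np.array(hi))
    n,l,s,ce=cv2.connectedComponentsWithStats(m)
    return [(ce[i].round(1),s[i].tolist(),l==i) for i in range(1,n) if s[i][4]>=mina]
BLUE=((105,120,60),(125,255,255)); OR=((3,180,120),(14,255,255))
E
python3 - <<'E'
from h import *
a=cam("scene");b=cam("side")
for c in(a,b):
    for nm,(lo,hi) in(("B",BLUE),("O",OR)):
        for ce,s,_ in blobs(c["img"],lo,hi): print(nm,ce,s)
    print()
def P(u,v): return tri(a,u,b,v).round(3)
print("handle",P((386,151),(217,304)))
print("knife butt",onplane(a,(213,198),.012),onplane(b,(393,267),.012),"tip",onplane(a,(252,216),.005),onplane(b,(338,263),.005))
print("glue top",P((185,337),(290,121)))
print("card",onplane(a,(264,345),.007),onplane(b,(260,178),.007))
print("spare",onplane(a,[(364,298)],.007),onplane(b,(205,229),.007))
print("tray corners",onplane(a,[(87,265),(188,225),(240,293),(110,335)],.023).round(3),onplane(b,[(296,193),(338,147),(415,175),(376,230)],.023).round(3))
E
```

```text
B [200.7  14.5] [187, 0, 26, 35, 648]
B [86.  86.8] [74, 78, 25, 19, 306]
B [50.9 93.6] [37, 89, 27, 11, 111]
B [ 15.3 104.3] [5, 100, 21, 9, 78]
B [548.2 152.8] [542, 139, 14, 27, 31]
B [385.  150.6] [374, 144, 23, 16, 178]
B [188.9 252.5] [170, 229, 38, 44, 626]
B [148.3 253.4] [134, 240, 28, 26, 428]
B [376.1 284.8] [362, 272, 29, 23, 440]
B [133.2 304.2] [113, 275, 41, 55, 970]
B [170.9 302.9] [158, 286, 30, 31, 523]
B [350.6 307.6] [339, 295, 24, 23, 373]
B [266.3 342.4] [252, 329, 30, 26, 514]
O [534.2  38.7] [528, 18, 14, 36, 55]
O [330.9 113.9] [324, 109, 16, 11, 76]
O [340.7 131.8] [336, 121, 13, 17, 65]
O [183.9 336.3] [178, 330, 13, 15, 150]

B [444.8  93.7] [436, 85, 17, 18, 174]
B [339.4 166.5] [323, 150, 33, 31, 500]
B [367.3 167.8] [358, 157, 22, 21, 277]
B [258.  176.7] [249, 170, 20, 14, 208]
B [383.2 193.2] [371, 182, 23, 22, 256]
B [343.7 200.5] [335, 190, 19, 20, 224]
B [368.3 211.7] [359, 201, 22, 20, 272]
B [212.7 215.8] [203, 209, 19, 15, 224]
B [198.2 239.5] [185, 230, 25, 21, 343]
B [216.4 304.9] [203, 288, 27, 36, 365]
O [289.7 120.7] [286, 117, 8, 9, 55]
O [542.5 136.4] [523, 119, 37, 36, 957]
O [351.5 169.6] [345, 157, 15, 23, 78]
O [365.  192.5] [295, 165, 120, 64, 1577]
O [304.  343.9] [276, 331, 49, 27, 669]

handle [0.586 0.281 0.151]
knife butt [[ 0.32354184 -0.03843187  0.012     ]] [[ 0.31075122 -0.03354693  0.012     ]] tip [[ 0.43362396 -0.00172456  0.005     ]] [[ 0.43445453 -0.00325448  0.005     ]]
glue top [ 0.699 -0.355  0.115]
card [[ 0.73891537 -0.21727816  0.007     ]] [[ 0.73263791 -0.21061202  0.007     ]]
spare [[0.78439287 0.01248414 0.007     ]] [[0.78107469 0.0182011  0.007     ]]
tray corners [[ 0.348 -0.382  0.023]
 [ 0.379 -0.148  0.023]
 [ 0.62  -0.182  0.023]
 [ 0.544 -0.429  0.023]] [[ 0.609 -0.174  0.023]
 [ 0.565 -0.407  0.023]
 [ 0.326 -0.363  0.023]
 [ 0.375 -0.122  0.023]]
```

```bash
cat >> h.py <<'E'
def go(xyz,yaw=None):
    "units for step_arm from the measured pose"
    s=robot.observe(); Rt=R.from_euler('xyz',s["tool_rot"]).as_matrix(); d=Rt.T@(np.array(xyz)-s["tool_pos"])/.06
    sp=None
    if yaw is not None:
        y0=s["tool_rot"][2]; dy=(yaw-y0+np.pi/2)%np.pi-np.pi/2; sp=round(-dy,3)
    print("t",round(s["time"],2),"pos",np.round(s["tool_pos"],4),"yaw",round(s["tool_rot"][2],4),"-> units",d.round(3).tolist(),"spin",sp,"q6",round(s["qpos"][5],2))
E
python3 -c "
from h import *
go((.46,-.27,.40))"
```

```text
t 0.25 pos [ 0.1863 -0.4907  0.2434] yaw 0.3628 -> units [5.57, -1.821, -2.608] spin None q6 -0.15
```

Emit:
step_arm(motion=[[[5.6,-1.8,-2.6],0],[[5.6,-1.8,-2.6],0],[[5.6,-1.8,-2.6],0],[[5.6,-1.8,-2.6],0],[[5.6,-1.8,-2.6],0],[[5.6,-1.8,-2.6],0],[[5.6,-1.8,-2.6],0],[[5.6,-1.8,-2.6],0],[[5.6,-1.8,-2.6],0],[[5.6,-1.8,-2.6],0]])

```text
time: 1.5
tool_pos: [0.4611, -0.2716, 0.3992]
tool_rot: [-3.141, 0.001, 0.361]
contact_force: [-0.5, -0.6, -0.2]
opening: 0.0919
grip_force: 0.0
```

Run:
```python
from h import *
w=cam("wrist"); cv2.imwrite("pics/w1.png",w["img"]); np.save("w1.npy",w,allow_pickle=True)
for ce,s,_ in blobs(w["img"],*BLUE): print(ce,s,onplane(w,ce,.035).round(3))
go((.46,.2,.40),.3)
```

```text
[315.5 116.2] [296, 94, 43, 44, 842] [[ 0.544 -0.297  0.035]]
[242.8 132.5] [225, 115, 29, 34, 481] [[ 0.487 -0.209  0.035]]
[220.3 122.8] [218, 119, 7, 11, 32] [[ 0.488 -0.174  0.035]]
[351.4 139.1] [332, 120, 42, 42, 845] [[ 0.533 -0.358  0.035]]
[211.3 169.4] [194, 156, 32, 38, 557] [[ 0.42  -0.182  0.035]]
[325.8 175.6] [305, 165, 43, 26, 690] [[ 0.471 -0.345  0.035]]
[257.6 197. ] [238, 180, 38, 39, 682] [[ 0.404 -0.261  0.035]]
[319.6 195.3] [311, 187, 17, 17, 64] [[ 0.44  -0.348  0.035]]
t 1.55 pos [ 0.4613 -0.2715  0.3993] yaw 0.3608 -> units [2.755, -7.359, -0.008] spin 0.061 q6 0.53
```

View pics/w1.png

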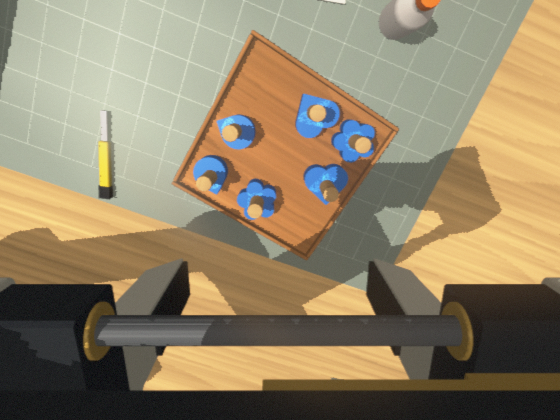

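The wrist view shows six stamps: flowers at (355,140) and (257,200), hearts at (317,116) and (326,180), drops at (235,132) and (210,172). Two flowers have to go. Next I look at the cleaner from above.

Emit:
step_arm(motion=[[[4.0,-7.8,0],0],[[4.0,-7.8,0],0],[[4.0,-7.8,0],0],[[4.0,-7.8,0],0],[[4.0,-7.8,0],0],[[4.0,-7.8,0],0],[[4.0,-7.8,0],0],[[4.0,-7.8,0],0],[[4.0,-7.8,0],0],[[4.0,-7.8,0],0]])

```text
time: 2.8
tool_pos: [0.5204, 0.2532, 0.3988]
tool_rot: [-3.142, 0.001, 0.365]
contact_force: [0.9, -0.7, 0.1]
opening: 0.0918
grip_force: 0.0
```

Run:
```python
from h import *
w=cam("wrist"); cv2.imwrite("pics/w2.png",w["img"]); np.save("w2.npy",w,allow_pickle=True)
for ce,s,_ in blobs(w["img"],*BLUE): print(ce,s,onplane(w,ce,.15).round(3))
for ce,s,_ in blobs(w["img"],*OR): print(ce,s,onplane(w,ce,.168).round(3))
go((.46,.2,.40),.3)
```

```text
[476.1  37.4] [452, 10, 47, 49, 1454] [[0.732 0.117 0.15 ]]
[531.2  56.7] [510, 38, 41, 37, 1098] [[0.737 0.055 0.15 ]]
[274.  116.6] [244, 98, 62, 38, 932] [[0.586 0.282 0.15 ]]
[518.7 273.5] [502, 264, 39, 21, 522] [[ 0.519 -0.074  0.15 ]]
[229.7 222.8] [220, 209, 20, 28, 285] [[0.46  0.288 0.168]]
[211.2 269.4] [202, 249, 23, 33, 242] [[0.396 0.29  0.168]]
t 2.85 pos [0.5205 0.2519 0.3991] yaw 0.3633 -> units [-1.249, 0.451, -0.013] spin 0.063 q6 1.53
```

View pics/w2.png

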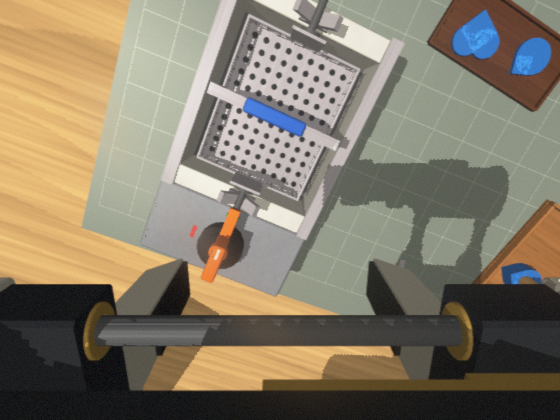

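The view shows the cleaner from above: handle at (274,117), orange arm at (230,223), keeper bar around (212,263), housing right edge from (400,40) to (300,235).

Run:
```python
from h import *
w=np.load("w2.npy",allow_pickle=True).item()
a=cam("scene");b=cam("side")
e=onplane(w,[(400,42),(303,233)],.098); d=e[0]-e[1]; print("edgeR",e.round(3).tolist(),np.arctan2(d[1],d[0]))
bl=[x for x in blobs(w["img"],*BLUE) if abs(x[0][0]-274)<5][0]
ys,xs=np.nonzero(bl[2]); p=onplane(w,np.c_[xs,ys],.153)[:,:2].astype(np.float32); r=cv2.minAreaRect(p); print("handle rect",r)
m=blobs(w["img"],*OR)
for x in m:
    ys,xs=np.nonzero(x[2]); 
    for z in (.13,.168): print(z,cv2.minAreaRect(onplane(w,np.c_[xs,ys],z)[:,:2].astype(np.float32)))
# heights
h=tri(w,(274,114),b,(216.4,304.9)); print("handle 2view",h, tri(a,(385,150.6),b,(216.4,304.9)),tri(a,(385,150.6),w,(274,116.6)))
print(proj(a,h),proj(b,h))
# wrist white mark/knob, zoom
cv2.imwrite("pics/k.png",np.hstack([cv2.resize(w["img"][190:300,150:290],None,fx=3,fy=3,interpolation=2),cv2.resize(b["img"][310:390,255:350],(380,330),interpolation=2)]))
```

```text
edgeR [[0.714, 0.175, 0.098], [0.455, 0.19, 0.098]] -0.05924708013489076
handle rect ((0.5862751603126526, 0.2816404700279236), (0.06891200691461563, 0.015504366718232632), 87.14202117919922)
0.13 ((0.44536253809928894, 0.2888658940792084), (0.013541465625166893, 0.03796732798218727), 88.9615478515625)
0.168 ((0.45977210998535156, 0.28834831714630127), (0.012283002957701683, 0.034438878297805786), 88.96147155761719)
0.13 ((0.3824478089809418, 0.2918580174446106), (0.014988658018410206, 0.05170895531773567), 87.6993179321289)
0.168 ((0.40270426869392395, 0.2910623252391815), (0.013595660217106342, 0.046903420239686966), 87.69925689697266)
handle 2view [0.58735333 0.28179172 0.14807239] [0.58469175 0.28214975 0.15112071] [0.58593213 0.28181192 0.15173809]
[[385.50067597 152.21432649]] [[215.31442103 305.22985802]]
```

View pics/k.png

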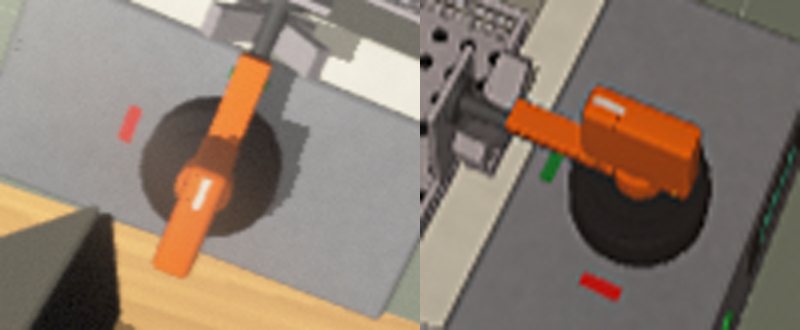

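The crop confirms the keeper is shut, with its bar aligned with the cleaner's x axis (yaw about -0.048) and its axis near (0.402, 0.291).

Run:
```python
from h import *
go((.4015,.2908,.24),-.048)
go((.4015,.2908,.153),-.048)
```

```text
t 2.95 pos [0.5206 0.2508 0.3997] yaw 0.3613 -> units [-1.62, -1.327, 2.661] spin 0.409 q6 1.53
t 2.95 pos [0.5206 0.2508 0.3997] yaw 0.3613 -> units [-1.62, -1.328, 4.111] spin 0.409 q6 1.53
```

Emit:
step_arm(motion=[[[-1.62,-1.33,0],0.409],[[-1.62,-1.33,0],0.409],[[-1.62,-1.33,1.5],0.409],[[-1.62,-1.33,2.66],0.409],[[-1.62,-1.33,2.66],0.409],[[-1.62,-1.33,2.66],0.409],[[-1.62,-1.33,2.66],0.409]])

```text
time: 3.82
tool_pos: [0.4024, 0.2919, 0.242]
tool_rot: [-3.14, -0.003, -0.048]
contact_force: [-0.2, -0.2, 0.4]
opening: 0.0915
grip_force: 0.0
```

Run:
```python
from h import *
go((.4015,.2908,.153),-.048)
w=cam("wrist"); cv2.imwrite("pics/w3.png",w["img"])
for x in blobs(w["img"],*OR):
    ys,xs=np.nonzero(x[2]); print(x[0],x[1],cv2.minAreaRect(onplane(w,np.c_[xs,ys],.168)[:,:2].astype(np.float32)))
```

```text
t 3.83 pos [0.4024 0.2919 0.242 ] yaw -0.0475 -> units [-0.019, 0.022, 1.483] spin 0.0 q6 2.09
[279.2 212. ] [264, 140, 31, 131, 2372] ((0.42304667830467224, 0.2899177372455597), (0.01988040655851364, 0.08820828795433044), 87.29690551757812)
```

View pics/w3.png

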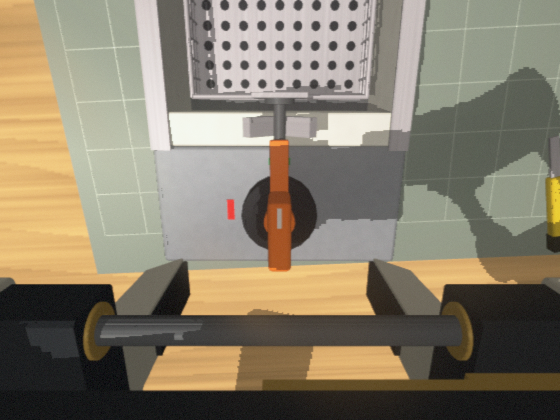

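Bar sits centred between the fingers (column 280, rows 193–271). Descend and grip.

Emit:
step_arm(motion=[[[0,0,0.8],0],[[0,0,1.45],0],[[0,0,1.45],0],[[0,0,1.45],0]])

```text
time: 4.38
tool_pos: [0.4027, 0.2928, 0.1553]
tool_rot: [-3.14, -0.003, -0.046]
contact_force: [0.7, 0.0, -0.2]
opening: 0.0913
grip_force: 0.0
```

Emit:
step_arm(motion=[[[0,0,0],0],[[0,0,0],0],[[0,0,0],0],[[0,0,0],0],[[0,0,0],0],[[0,0,0],0],[[0,0,0],0],[[0,0,0],0]], hand=255, squeeze=25)

```text
time: 5.38
tool_pos: [0.4012, 0.2919, 0.153]
tool_rot: [3.141, 0.0, -0.046]
contact_force: [-0.7, -14.3, 4.0]
opening: 0.0163
grip_force: 7.4
```

Emit:
step_arm(motion=[[[0,0.02,0],-0.18],[[0,0.02,0],-0.36],[[0,0.02,0],-0.54],[[0,0.02,0],-0.72],[[0,0.02,0],-0.9],[[0,0.02,0],-1.08],[[0,0.02,0],-1.25],[[0,0.02,0],-1.3],[[0,0.02,0],-1.3],[[0,0.02,0],-1.3]])

```text
time: 6.62
tool_pos: [0.401, 0.2914, 0.1531]
tool_rot: [-3.141, -0.0, 1.253]
contact_force: [-1.5, 3.9, -0.7]
opening: 0.0159
grip_force: 25.0
```

Emit:
step_arm(motion=[[[0,0,0],0],[[0,0,0],0],[[0,0,-0.6],0],[[0,0,-1.5],0],[[0,0,-2.0],0],[[0,0,-2.0],0]], hand=170)

```text
time: 7.38
tool_pos: [0.4023, 0.2913, 0.2754]
tool_rot: [3.138, -0.003, 1.253]
contact_force: [-0.3, -0.2, -0.6]
opening: 0.0301
grip_force: 0.0
```

Run:
```python
from h import *
b=cam("side")
for x in blobs(b["img"],*OR): print(x[0],x[1])
o=onplane(b,[(0,0)],.1)
cx,cy=np.cos(-.048),np.sin(-.048)
print(proj(b,[[.4013-.0,.2906,.168],[.4013+.062*cx,.2906+.062*cy,.13],[.4013,.2906+.06,.13]]))
go((.586,.2817,.24),-.048)
go((.586,.2817,.148),-.048)
```

```text
[544.3 139.5] [521, 125, 39, 30, 751]
[382.5 196.5] [348, 168, 68, 62, 1066]
[304.9 351.8] [284, 327, 38, 53, 650]
[[309.37086553 337.96747379]
 [276.77949327 335.63757378]
 [296.28506796 380.41374492]]
t 7.42 pos [0.4014 0.2909 0.2736] yaw 1.2534 -> units [0.814, 2.969, 0.565] spin 1.301 q6 0.79
t 7.42 pos [0.4014 0.2909 0.2736] yaw 1.2534 -> units [0.813, 2.967, 2.098] spin 1.301 q6 0.79
```

Keeper is open in the side view (orange now reaches row 380). Now to the handle.

Emit:
step_arm(motion=[[[0.4,1.5,0.2],-0.13],[[0.81,2.97,0.56],-0.27],[[0.81,2.97,0.56],-0.27],[[0.81,2.97,0.56],-0.27],[[0.81,2.97,0.56],-0.27],[[0.81,2.97,0.56],-0.27]], hand=0)

```text
time: 8.18
tool_pos: [0.5846, 0.282, 0.2402]
tool_rot: [3.141, -0.0, 1.525]
contact_force: [-0.3, 0.7, 0.3]
opening: 0.0859
grip_force: 0.0
```

Run:
```python
from h import *
go((.5862,.2817,.148),-.048+np.pi/2)
w=cam("wrist")
for x in blobs(w["img"],*BLUE):
    ys,xs=np.nonzero(x[2]); print(x[0],x[1],cv2.minAreaRect(onplane(w,np.c_[xs,ys],.159)[:,:2].astype(np.float32)))
b=cam("side"); print(onplane(b,[(167,248),(202,198),(242,207),(195,258)],.01).round(3))
```

```text
t 8.18 pos [0.5846 0.282  0.2402] yaw 1.5247 -> units [-0.004, 0.027, 1.537] spin 0.002 q6 0.38
[279.5 228.5] [269, 182, 23, 95, 2043] ((0.5868395566940308, 0.28329119086265564), (0.06895970553159714, 0.015213574282824993), 86.91423797607422)
[[ 0.835  0.109  0.01 ]
 [ 0.843 -0.076  0.01 ]
 [ 0.727 -0.085  0.01 ]
 [ 0.755  0.111  0.01 ]]
```

Emit:
step_arm(motion=[[[0,0.03,0.8],0],[[0,0.03,1.4],0],[[0,0.03,1.53],0],[[0,0.03,1.53],0],[[0,0.03,1.53],0]])

```text
time: 8.9
tool_pos: [0.5884, 0.282, 0.15]
tool_rot: [3.138, -0.001, 1.524]
contact_force: [1.4, 0.7, -0.2]
opening: 0.0919
grip_force: 0.0
```

Emit:
step_arm(motion=[[[0,0,0],0],[[0,0,0],0],[[0,0,0],0],[[0,0,0],0],[[0,0,0],0],[[0,0,0],0],[[0,0,0],0],[[0,0,0],0]], hand=255, squeeze=45)

```text
time: 9.9
tool_pos: [0.5871, 0.2815, 0.1476]
tool_rot: [-3.141, 0.0, 1.524]
contact_force: [-4.6, 0.6, 2.6]
opening: 0.0164
grip_force: 2.2
```

Emit:
step_arm(motion=[[[0,0,0],0],[[0,0,0],0],[[0,0,0],0],[[0,0,0],0]])

```text
time: 10.4
tool_pos: [0.5872, 0.2816, 0.1476]
tool_rot: [-3.141, 0.0, 1.524]
contact_force: [-2.7, -0.6, 1.0]
opening: 0.0158
grip_force: 45.0
```

Emit:
step_arm(motion=[[[0,0,-0.1],0],[[0,0,-0.25],0],[[0,0,-0.5],0],[[0,0,-0.75],0],[[0,0,-1.0],0],[[0,0,-1.3],0],[[0,0,-1.6],0],[[0,0,-1.85],0],[[0,0,-2.0],0],[[0,0,-2.0],0]])

```text
time: 11.65
tool_pos: [0.5876, 0.2816, 0.2684]
tool_rot: [3.14, -0.0, 1.524]
contact_force: [0.5, 0.1, -3.6]
opening: 0.0157
grip_force: 45.0
```

Emit:
step_arm(motion=[[[-0.1,0,0],0],[[-0.35,0.02,0],0],[[-0.75,0.04,0],0],[[-1.25,0.06,0],0],[[-1.75,0.08,0],0],[[-2.25,0.1,0],0],[[-2.75,0.12,0],0],[[-3.2,0.14,0],0],[[-3.54,0.15,0],0],[[-3.74,0.16,0],0]])

```text
time: 12.9
tool_pos: [0.5863, 0.0552, 0.2678]
tool_rot: [3.142, 0.0, 1.522]
contact_force: [-0.3, 0.1, -3.1]
opening: 0.0154
grip_force: 45.0
```

Emit:
step_arm(motion=[[[0,0,0.1],0],[[0,0,0.4],0],[[0,0,0.8],0],[[0,0,1.2],0],[[0,0,1.6],0],[[0,0,1.95],0],[[0,0,2.2],0],[[0,0,2.38],0],[[0,0,2.48],0],[[0,0,2.5],0]])

```text
time: 14.15
tool_pos: [0.5866, 0.057, 0.1177]
tool_rot: [3.141, 0.0, 1.524]
contact_force: [-0.3, 0.2, -3.2]
opening: 0.0156
grip_force: 45.0
```

Emit:
step_arm(motion=[[[0,0,0.04],0],[[0,0,0.07],0],[[0,0,0.09],0],[[0,0,0.1],0],[[0,0,0.1],0]])

```text
time: 14.78
tool_pos: [0.5867, 0.0569, 0.1127]
tool_rot: [3.141, 0.0, 1.524]
contact_force: [-2.4, -0.7, 6.2]
opening: 0.0156
grip_force: 45.0
```

Emit:
step_arm(motion=[[[0,0,0],0],[[0,0,0],0],[[0,0,0],0],[[0,0,0],0],[[0,0,-0.5],0],[[0,0,-1.3],0],[[0,0,-2.3],0],[[0,0,-2.5],0],[[0,0,-2.5],0]], hand=120)

```text
time: 15.9
tool_pos: [0.5866, 0.0569, 0.2621]
tool_rot: [3.14, 0.0, 1.524]
contact_force: [-0.1, -0.2, -1.1]
opening: 0.0489
grip_force: 0.0
```

Run:
```python
from h import *
w=cam("wrist"); cv2.imwrite("pics/w4.png",w["img"])
for x in blobs(w["img"],*BLUE):
    ys,xs=np.nonzero(x[2]); print(x[0],x[1],cv2.minAreaRect(onplane(w,np.c_[xs,ys],.124)[:,:2].astype(np.float32)))
# flower stamp knob tops from w1
w1=np.load("w1.npy",allow_pickle=True).item()
print(onplane(w1,[(363,145),(255,211)],.085).round(3), onplane(w1,[(355,140),(257,200)],.035).round(3))
go((.535,-.36,.25),0.)
go((.41,-.26,.25),0.)
```

```text
[442.9 171.3] [421, 146, 54, 55, 1383] ((0.72124844789505, 0.08105015754699707), (0.04061669483780861, 0.041635867208242416), 57.3107795715332)
[277.6 205.7] [269, 168, 18, 77, 1369] ((0.5873467922210693, 0.058395665138959885), (0.06702826172113419, 0.014875989407300949), 87.2767562866211)
[442.8 240.8] [420, 222, 43, 38, 1060] ((0.7299960255622864, 0.021128270775079727), (0.03455672040581703, 0.03553866595029831), 15.694099426269531)
[432.5 234.3] [426, 231, 12, 8, 30] ((0.7198066115379333, 0.027656633406877518), (0.010758011601865292, 0.003479274222627282), 27.37532615661621)
[220.2 364.7] [209, 349, 21, 30, 391] ((0.5219738483428955, -0.10086449980735779), (0.035038530826568604, 0.019827136769890785), 79.01734161376953)
[[ 0.533 -0.364  0.085]
 [ 0.398 -0.262  0.085]] [[ 0.534 -0.363  0.035]
 [ 0.4   -0.261  0.035]]
t 15.95 pos [0.586  0.057  0.2606] yaw 1.5238 -> units [-6.981, -0.523, 0.178] spin 1.524 q6 0.01
t 15.95 pos [0.586  0.057  0.2606] yaw 1.5238 -> units [-5.414, -2.682, 0.182] spin 1.524 q6 0.01
```

View pics/w4.png

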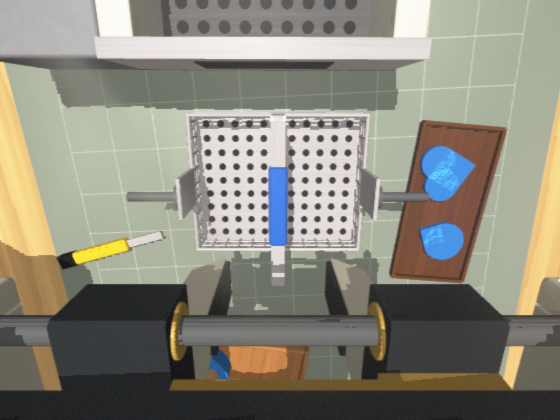

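Basket stands square on the mat at (0.587, 0.058), free of the knife and spare tray (handle 278,206). Now to the first flower.

Emit:
step_arm(motion=[[[-1,0,0],0.17],[[-2,-0.1,0],0.35],[[-3,-0.2,0.1],0.52],[[-4,-0.3,0.3],0.7],[[-5,-0.4,0.5],0.88],[[-6,-0.5,0.6],1.05],[[-7.05,-0.55,0.68],1.23],[[-7.05,-0.55,0.68],1.4],[[-7.05,-0.55,0.68],1.56],[[-7.05,-0.55,0.68],1.56]])

```text
time: 17.2
tool_pos: [0.5329, -0.3637, 0.2184]
tool_rot: [-3.139, 0.003, -0.035]
contact_force: [-0.6, 0.1, 0.8]
opening: 0.0486
grip_force: 0.0
```

Run:
```python
from h import *
w=cam("wrist"); cv2.imwrite("pics/w5.png",w["img"])
for x in blobs(w["img"],*BLUE,100): print(x[0],x[1],onplane(w,x[0],.035).round(3))
hsv=cv2.cvtColor(w["img"],cv2.COLOR_BGR2HSV); 
for x in blobs(w["img"],(8,60,150),(20,170,255),150): 
    if x[1][4]<3000: print("tan",x[0],x[1],onplane(w,x[0],.085).round(3))
go((.533,-.364,.07))
```

```text
[221.7 163.1] [181, 156, 61, 33, 217] [[ 0.567 -0.312  0.035]]
[290.9 188.3] [255, 164, 54, 62, 940] [[ 0.54  -0.377  0.035]]
[223.1 178.1] [207, 166, 31, 25, 455] [[ 0.552 -0.312  0.035]]
[259.4 209.7] [250, 203, 17, 13, 101] [[ 0.519 -0.345  0.035]]
[135.1 235.8] [111, 218, 41, 39, 804] [[ 0.496 -0.218  0.035]]
[268.3 285.4] [238, 261, 57, 54, 1667] [[ 0.435 -0.35   0.035]]
[122.3 280.7] [108, 277, 30, 7, 146] [[ 0.446 -0.196  0.035]]
tan [497.    4.4] [443, 0, 117, 18, 1031] [[ 0.678 -0.521  0.085]]
tan [498.   33.2] [439, 12, 121, 43, 2277] [[ 0.66  -0.525  0.085]]
tan [540.4 201.3] [515, 199, 45, 6, 175] [[ 0.534 -0.581  0.085]]
tan [518.  298.9] [469, 277, 91, 38, 211] [[ 0.442 -0.579  0.085]]
tan [511.3 361.7] [499, 346, 25, 43, 464] [[ 0.372 -0.586  0.085]]
tan [302.  371.9] [205, 364, 145, 16, 1223] [[ 0.366 -0.382  0.085]]
tan [ 49.8 379.2] [39, 372, 22, 19, 201] [[ 0.365 -0.13   0.085]]
t 17.25 pos [ 0.5331 -0.3636  0.2189] yaw -0.0329 -> units [0.004, 0.012, 2.482] spin None q6 0.89
```

View pics/w5.png

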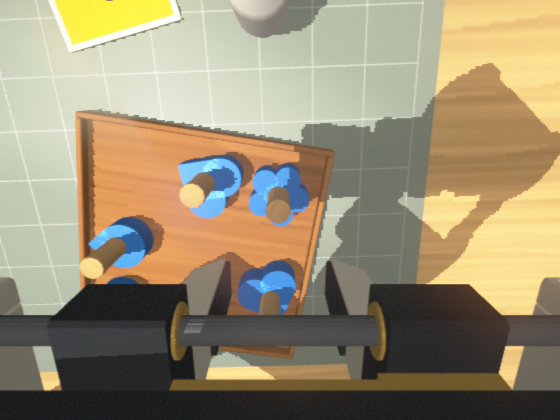

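Flower A's knob top is at (279,211), body at about (280,194).

Run:
```python
from h import *
w=cam("wrist"); w1=np.load("w1.npy",allow_pickle=True).item()
print(onplane(w,(279,211),.085),tri(w,(279,211),w1,(363,145)),onplane(w,(280,194),.035))
```

```text
[[ 0.53327538 -0.36471139  0.085     ]] [ 0.53250757 -0.36461656  0.08230343] [[ 0.53493872 -0.36581815  0.035     ]]
```

Emit:
step_arm(motion=[[[0,0.02,0.9],0],[[0,0.02,1.8],0],[[0,0.02,2.4],0],[[0,0.02,2.48],0],[[0,0.02,2.48],0],[[0,0.02,2.48],0]])

```text
time: 18.05
tool_pos: [0.5346, -0.366, 0.0743]
tool_rot: [3.139, -0.003, -0.036]
contact_force: [-0.2, -0.5, 0.2]
opening: 0.0488
grip_force: 0.0
```

Emit:
step_arm(motion=[[[0,0,0],0],[[0,0,0],0],[[0,0,0],0],[[0,0,0],0],[[0,0,0],0]], hand=255, squeeze=30)

```text
time: 18.68
tool_pos: [0.5336, -0.3652, 0.0722]
tool_rot: [-3.142, -0.0, -0.036]
contact_force: [-0.5, 0.9, 0.6]
opening: 0.0215
grip_force: 29.9
```

Emit:
step_arm(motion=[[[0,0,0],0],[[0,0,0],0],[[0,0,-0.3],0],[[0,0,-0.8],0],[[0,0,-1.6],0],[[0,0,-2.2],0],[[0,0,-2.5],0],[[0,0,-2.5],0]])

```text
time: 19.68
tool_pos: [0.5342, -0.3659, 0.2248]
tool_rot: [3.138, -0.004, -0.036]
contact_force: [0.9, -0.5, -1.9]
opening: 0.0214
grip_force: 29.9
```

Run:
```python
from h import *
c=np.array([.5870,.0578]); u=np.array([np.cos(-.047),np.sin(-.047)])
for s in(.053,-.053): print((c+s*u).round(4)); go((*(c+s*u),.22),-.047)
```

```text
[0.6399 0.0553]
t 19.68 pos [ 0.5342 -0.3659  0.2248] yaw -0.0363 -> units [1.507, -7.079, 0.064] spin 0.011 q6 0.89
[0.5341 0.0603]
t 19.68 pos [ 0.5342 -0.3659  0.2248] yaw -0.0363 -> units [-0.26, -7.098, 0.057] spin 0.011 q6 0.89
```

Emit:
step_arm(motion=[[[0.2,-0.5,0],0],[[0.4,-1.4,0],0.01],[[0.6,-2.3,0],0.01],[[0.8,-3.2,0],0.01],[[1.0,-4.1,0],0.01],[[1.2,-5.0,0],0.01],[[1.4,-5.9,0],0.01],[[1.5,-6.7,0],0.01],[[1.52,-7.07,0],0.01],[[1.52,-7.07,0],0.01]])

```text
time: 20.92
tool_pos: [0.6397, 0.0564, 0.2213]
tool_rot: [3.141, 0.001, -0.044]
contact_force: [0.3, -1.3, -0.9]
opening: 0.0212
grip_force: 29.9
```

Run:
```python
from h import *
go((.6399,.0553,.0705),-.047)
```

```text
t 20.93 pos [0.6397 0.0564 0.2213] yaw -0.044 -> units [0.008, 0.016, 2.513] spin 0.003 q6 1.58
```

Emit:
step_arm(motion=[[[0,0,0.6],0],[[0,0,1.3],0],[[0,0,1.9],0],[[0,0,2.3],0],[[0,0,2.45],0],[[0,0,2.52],0],[[0,0,2.52],0],[[0,0,2.52],0]])

```text
time: 21.92
tool_pos: [0.6407, 0.0552, 0.072]
tool_rot: [3.141, -0.002, -0.046]
contact_force: [0.6, 0.7, -1.1]
opening: 0.0211
grip_force: 29.9
```

Emit:
step_arm(motion=[[[0,0,0.02],0],[[0,0,0.04],0],[[0,0,0.04],0]])

```text
time: 22.3
tool_pos: [0.6407, 0.0556, 0.07]
tool_rot: [3.142, -0.002, -0.046]
contact_force: [-1.9, 0.0, 6.2]
opening: 0.0211
grip_force: 29.9
```

Emit:
step_arm(motion=[[[0,0,0],0],[[0,0,0],0],[[0,0,0],0],[[0,0,0],0],[[0,0,-0.6],0],[[0,0,-1.4],0],[[0,0,-2.5],0],[[0,0,-2.5],0]], hand=130)

```text
time: 23.3
tool_pos: [0.6425, 0.0554, 0.2245]
tool_rot: [-3.142, -0.011, -0.046]
contact_force: [-1.1, 0.5, -0.4]
opening: 0.0453
grip_force: 0.0
```

Run:
```python
from h import *
w=cam("wrist"); cv2.imwrite("pics/w6.png",w["img"])
a=cam("scene"); cv2.imwrite("pics/s6.png",a["img"])
for x in blobs(w["img"],*BLUE,100): print(x[0],x[1],onplane(w,x[0],.033).round(3))
for x in blobs(a["img"],*BLUE,100): 
    if x[0][1]>200: print("s",x[0],x[1])
go((.398,-.262,.22),-.047)
```

```text
[361.8  33. ] [334, 7, 53, 65, 1888] [[ 0.785 -0.025  0.033]]
[292.5  58. ] [264, 30, 41, 50, 108] [[0.768 0.036 0.033]]
[540.9  80.9] [519, 46, 41, 65, 1746] [[ 0.739 -0.188  0.033]]
[291.9 196.9] [255, 173, 53, 56, 729] [[0.641 0.041 0.033]]
[279.1 286.9] [235, 275, 87, 25, 2024] [[0.541 0.058 0.033]]
[505.1 305.1] [482, 293, 50, 22, 734] [[ 0.507 -0.191  0.033]]
[498.4 368.9] [492, 358, 13, 23, 182] [[ 0.421 -0.196  0.033]]
s [315.9 201.3] [303, 193, 26, 19, 240]
s [189.1 253.2] [170, 229, 38, 44, 615]
s [324.5 247.1] [317, 235, 19, 23, 281]
s [148.4 253.3] [134, 240, 28, 26, 436]
s [118.8 279.1] [105, 265, 29, 29, 516]
s [376.1 284.8] [362, 272, 29, 23, 437]
s [170.8 302.8] [158, 286, 30, 31, 531]
s [350.6 307.6] [339, 295, 24, 23, 368]
s [266.3 342.3] [252, 329, 30, 26, 514]
t 23.4 pos [0.6403 0.0554 0.2193] yaw -0.0462 -> units [-3.79, 5.47, -0.018] spin 0.001 q6 1.58
```

Emit:
step_arm(motion=[[[-0.4,0.6,0],0],[[-0.9,1.3,0],0],[[-1.5,2.1,0],0],[[-2.1,3.0,0],0],[[-2.7,3.8,0],0],[[-3.3,4.7,0],0],[[-3.7,5.4,0],0],[[-3.79,5.47,0],0],[[-3.79,5.47,0],0]])

```text
time: 24.52
tool_pos: [0.3972, -0.2615, 0.2173]
tool_rot: [-3.14, 0.002, -0.047]
contact_force: [0.2, 0.7, -0.3]
opening: 0.0447
grip_force: 0.0
```

Run:
```python
from h import *
w=cam("wrist"); cv2.imwrite("pics/w7.png",w["img"]); np.save("w7.npy",w,allow_pickle=True)
a=cam("scene")
cv2.imwrite("pics/m7.png",np.hstack([w["img"],cv2.resize(a["img"][210:350,80:160+0],(240,420),interpolation=2)]))
go((.398,-.262,.07),-.047)
```

```text
t 24.62 pos [ 0.3981 -0.2608  0.2178] yaw -0.0451 -> units [0.001, 0.022, 2.464] spin 0.002 q6 0.87
```

View pics/m7.png

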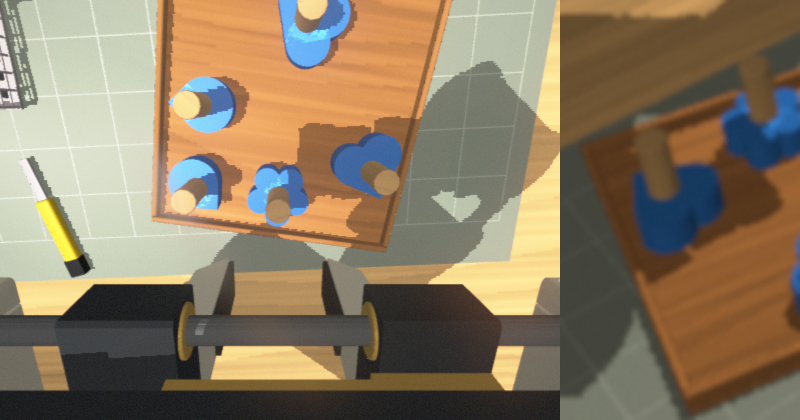

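Flower B's knob top is at (278,213). The heart at (370,165) has been nudged towards the rim but still stands in the tray. Grasp B.

Emit:
step_arm(motion=[[[0,0.02,0.9],0],[[0,0.02,1.8],0],[[0,0.02,2.4],0],[[0,0.02,2.46],0],[[0,0.02,2.46],0],[[0,0.02,2.46],0]])

```text
time: 25.38
tool_pos: [0.3988, -0.2636, 0.0725]
tool_rot: [3.139, -0.002, -0.046]
contact_force: [0.0, -0.3, 0.2]
opening: 0.0449
grip_force: 0.0
```

Emit:
step_arm(motion=[[[0,0,0],0],[[0,0,0],0],[[0,0,0],0],[[0,0,0],0],[[0,0,0],0],[[0,0,0],0]], hand=255)

```text
time: 26.12
tool_pos: [0.3977, -0.2632, 0.0709]
tool_rot: [-3.142, 0.0, -0.046]
contact_force: [-1.1, 1.2, 0.8]
opening: 0.0216
grip_force: 30.0
```

Emit:
step_arm(motion=[[[0,0,-0.2],0],[[0,0,-0.7],0],[[0,0,-1.4],0],[[0,0,-2.1],0],[[0,0,-2.5],0],[[0,0,-2.5],0],[[0,0,-2.5],0]])

```text
time: 27.0
tool_pos: [0.3972, -0.2627, 0.2201]
tool_rot: [-3.141, 0.001, -0.046]
contact_force: [-0.2, -0.1, -2.0]
opening: 0.0214
grip_force: 30.0
```

Run:
```python
from h import *
go((.5341,.0603,.22),-.047)
```

```text
t 27.0 pos [ 0.3972 -0.2627  0.2201] yaw -0.0462 -> units [2.03, -5.484, 0.003] spin 0.001 q6 0.87
```

Emit:
step_arm(motion=[[[0.1,-0.4,0],0],[[0.4,-1.1,0],0],[[0.7,-1.9,0],0],[[1.0,-2.7,0],0],[[1.3,-3.5,0],0],[[1.6,-4.3,0],0],[[1.85,-5.0,0],0],[[2.02,-5.48,0],0],[[2.02,-5.48,0],0],[[2.02,-5.48,0],0]])

```text
time: 28.25
tool_pos: [0.5333, 0.0592, 0.2197]
tool_rot: [3.141, 0.003, -0.046]
contact_force: [-0.9, -0.5, -0.7]
opening: 0.021
grip_force: 30.0
```

Run:
```python
from h import *
go((.5341,.0603,.0695),-.047)
w=cam("wrist")
for x in blobs(w["img"],*BLUE,100):
    ys,xs=np.nonzero(x[2]); print(x[0],x[1],cv2.minAreaRect(onplane(w,np.c_[xs,ys],.124)[:,:2].astype(np.float32)))
```

```text
t 28.25 pos [0.5333 0.0592 0.2197] yaw -0.0461 -> units [0.019, -0.02, 2.503] spin 0.001 q6 1.59
[291.2  73. ] [255, 44, 56, 70, 1115] ((0.636391818523407, 0.04865776747465134), (0.04232447221875191, 0.023996125906705856), 21.545635223388672)
[277.  150.6] [227, 139, 100, 24, 2326] ((0.5884276628494263, 0.05710878223180771), (0.06776612997055054, 0.015495069324970245), 87.36634826660156)
[523.1 222.4] [491, 202, 69, 50, 1560] ((0.527337908744812, -0.12195775657892227), (0.04815049096941948, 0.03420582413673401), 55.10201644897461)
[277.4 235.2] [227, 206, 100, 71, 3936] ((0.5219845175743103, 0.05872398242354393), (0.07493172585964203, 0.05504642054438591), 82.68362426757812)
[495.3 284.5] [471, 263, 56, 50, 1578] ((0.4753606617450714, -0.10872849076986313), (0.046780575066804886, 0.033383604139089584), 54.075927734375)
```

Emit:
step_arm(motion=[[[0,0,0.6],0],[[0,0,1.3],0],[[0,0,1.9],0],[[0,0,2.3],0],[[0,0,2.45],0],[[0,0,2.5],0],[[0,0,2.52],0],[[0,0,2.52],0]])

```text
time: 29.3
tool_pos: [0.5345, 0.0596, 0.0705]
tool_rot: [3.142, -0.002, -0.046]
contact_force: [-0.5, -0.4, -1.1]
opening: 0.0216
grip_force: 30.0
```

Emit:
step_arm(motion=[[[0,0,0.02],0],[[0,0,0.04],0],[[0,0,0.04],0]])

```text
time: 29.68
tool_pos: [0.5346, 0.0599, 0.0688]
tool_rot: [-3.142, -0.002, -0.046]
contact_force: [-2.3, 1.6, 10.1]
opening: 0.0214
grip_force: 30.0
```

Emit:
step_arm(motion=[[[0,0,0],0],[[0,0,0],0],[[0,0,0],0],[[0,0,0],0],[[0,0,-0.6],0],[[0,0,-1.4],0],[[0,0,-2.5],0],[[0,0,-2.8],0],[[0,0,-2.8],0]], hand=120)

```text
time: 30.8
tool_pos: [0.5347, 0.0597, 0.2369]
tool_rot: [3.141, -0.004, -0.046]
contact_force: [-0.4, -0.2, -0.6]
opening: 0.0485
grip_force: 0.0
```

Run:
```python
from h import *
a=cam("scene"); cv2.imwrite("pics/s8.png",cv2.resize(a["img"][90:390,80:480],(800,600),interpolation=2))
w=cam("wrist")
for x in blobs(w["img"],*BLUE,100):
    ys,xs=np.nonzero(x[2]); print(x[0],x[1],cv2.minAreaRect(onplane(w,np.c_[xs,ys],.124)[:,:2].astype(np.float32)))
go((.5870,.0575,.25),-.047+np.pi/2)
go((.5870,.0575,.1127),-.047+np.pi/2)
```

```text
[292.4  75.7] [257, 49, 53, 64, 888] ((0.6375141739845276, 0.04839247465133667), (0.04298405721783638, 0.02368772029876709), 23.483144760131836)
[281.2 158.9] [231, 138, 94, 72, 2924] ((0.5696764588356018, 0.057840436697006226), (0.06778805702924728, 0.053178105503320694), 87.36383056640625)
[269.  210.4] [255, 198, 33, 23, 133] ((0.5427797436714172, 0.06530208885669708), (0.025860652327537537, 0.010605751536786556), 53.793033599853516)
[513.8 219.2] [483, 199, 66, 48, 1421] ((0.525567889213562, -0.12435212731361389), (0.0483282171189785, 0.03450010344386101), 58.22452926635742)
[488.7 277.6] [464, 259, 54, 47, 1333] ((0.47401612997055054, -0.11355949938297272), (0.04757454991340637, 0.030991122126579285), 48.06273651123047)
t 30.9 pos [0.5334 0.0597 0.234 ] yaw -0.0462 -> units [0.894, -0.005, -0.268] spin -1.57 q6 1.59
t 30.9 pos [0.5334 0.0597 0.234 ] yaw -0.0462 -> units [0.899, -0.005, 2.02] spin -1.57 q6 1.59
```

View pics/s8.png

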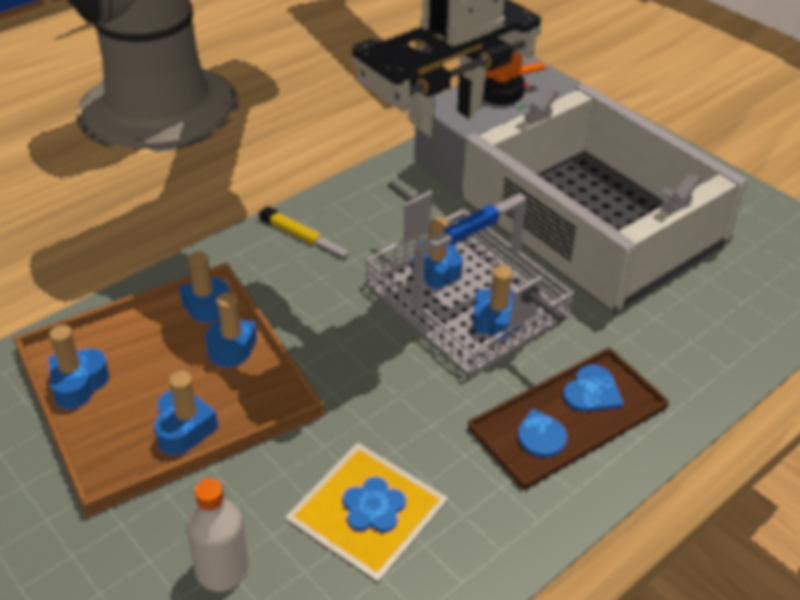

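Both flowers stand in the basket (knobs 437,235 and 500,285), four others stand in the tray. Regrip the handle.

Emit:
step_arm(motion=[[[0.3,0,-0.2],-0.18],[[0.6,0,-0.27],-0.36],[[0.9,0,-0.27],-0.54],[[0.9,0,-0.27],-0.72],[[0.9,0,-0.27],-0.9],[[0.9,0,-0.27],-1.08],[[0.9,0,-0.27],-1.26],[[0.9,0,-0.27],-1.44],[[0.9,0,-0.27],-1.57],[[0.9,0,-0.27],-1.57]])

```text
time: 32.15
tool_pos: [0.5873, 0.0572, 0.2493]
tool_rot: [-3.138, 0.0, 1.522]
contact_force: [0.0, 0.1, -0.7]
opening: 0.0489
grip_force: 0.0
```

Run:
```python
from h import *
w=cam("wrist")
for x in blobs(w["img"],*BLUE,100):
    ys,xs=np.nonzero(x[2]); print(x[0],x[1],cv2.minAreaRect(onplane(w,np.c_[xs,ys],.124)[:,:2].astype(np.float32)))
go((.5870,.0572,.1127),-.047+np.pi/2)
```

```text
[449.5 174.8] [426, 147, 56, 57, 1712] ((0.7198657393455505, 0.08188717067241669), (0.04006852209568024, 0.0411042757332325), 57.47642135620117)
[230.8 181.7] [199, 156, 56, 58, 1422] ((0.5514630079269409, 0.08187264204025269), (0.04446467012166977, 0.044521767646074295), 33.80217361450195)
[324.2 181. ] [298, 156, 55, 58, 1468] ((0.6256604790687561, 0.0791747123003006), (0.04240795224905014, 0.0465456023812294), 3.616274833679199)
[277.6 210.2] [268, 171, 20, 81, 1481] ((0.587185800075531, 0.05809355527162552), (0.06807640939950943, 0.015205837786197662), 86.73623657226562)
[449.2 245. ] [425, 226, 45, 39, 1067] ((0.7285336852073669, 0.02278972417116165), (0.03419587388634682, 0.03529325872659683), 15.854636192321777)
[218.1 368.2] [207, 355, 22, 24, 380] ((0.5246260166168213, -0.09385775774717331), (0.026890387758612633, 0.019984275102615356), 72.34574127197266)
t 32.2 pos [0.5874 0.0572 0.2497] yaw 1.521 -> units [0.0, 0.0, 2.283] spin -0.003 q6 0.02
```

Emit:
step_arm(motion=[[[0,0,0.8],0],[[0,0,1.6],0],[[0,0,2.1],0],[[0,0,2.28],0],[[0,0,2.28],0],[[0,0,2.28],0]])

```text
time: 32.95
tool_pos: [0.5888, 0.0572, 0.1161]
tool_rot: [3.139, 0.0, 1.523]
contact_force: [0.2, 0.2, 0.7]
opening: 0.0488
grip_force: 0.0
```

Emit:
step_arm(motion=[[[0,0,0],0],[[0,0,0],0],[[0,0,0],0],[[0,0,0],0],[[0,0,0],0],[[0,0,0],0],[[0,0,0],0],[[0,0,0],0]], hand=255, squeeze=50)

```text
time: 33.95
tool_pos: [0.5874, 0.0572, 0.1148]
tool_rot: [-3.141, 0.0, 1.524]
contact_force: [-4.9, 0.7, 5.0]
opening: 0.0156
grip_force: 50.0
```

Emit:
step_arm(motion=[[[0,0,-0.08],0],[[0,0,-0.25],0],[[0,0,-0.5],0],[[0,0,-0.8],0],[[0,0,-1.15],0],[[0,0,-1.5],0],[[0,0,-1.85],0],[[0,0,-2.2],0],[[0,0,-2.45],0],[[0,0,-2.58],0]])

```text
time: 35.2
tool_pos: [0.5881, 0.0572, 0.2707]
tool_rot: [3.14, 0.0, 1.524]
contact_force: [0.4, -0.0, -5.4]
opening: 0.0157
grip_force: 50.0
```

Run:
```python
from h import *
go((.5872,.2816,.2684),1.524)
```

```text
t 35.2 pos [0.5881 0.0572 0.2707] yaw 1.5238 -> units [3.735, -0.191, 0.038] spin -0.0 q6 0.01
```

Emit:
step_arm(motion=[[[0.1,0,0],0],[[0.35,-0.02,0],0],[[0.75,-0.04,0],0],[[1.25,-0.06,0],0],[[1.75,-0.08,0],0],[[2.25,-0.1,0],0],[[2.75,-0.12,0],0],[[3.2,-0.15,0],0],[[3.54,-0.17,0],0],[[3.74,-0.18,0],0]])

```text
time: 36.45
tool_pos: [0.5872, 0.2833, 0.2688]
tool_rot: [-3.141, 0.001, 1.525]
contact_force: [-0.4, -0.3, -4.8]
opening: 0.0156
grip_force: 50.0
```

Emit:
step_arm(motion=[[[0,0,0],0],[[0,0,0],0],[[0,0,0],0],[[0,0,0],0]])

```text
time: 36.95
tool_pos: [0.5879, 0.2812, 0.2696]
tool_rot: [3.141, 0.0, 1.523]
contact_force: [0.7, -0.1, -4.9]
opening: 0.0154
grip_force: 50.0
```

Run:
```python
from h import *
go((.5873,.2818,.1497),1.524)
```

```text
t 36.95 pos [0.5879 0.2812 0.2696] yaw 1.5228 -> units [0.01, -0.011, 1.999] spin -0.001 q6 0.38
```

Lower into the saddles, slowly at the end.

Emit:
step_arm(motion=[[[0.01,-0.01,0.1],0],[[0.01,-0.01,0.35],0],[[0.01,-0.01,0.65],0],[[0.01,-0.01,0.95],0],[[0.01,-0.01,1.2],0],[[0.01,-0.01,1.45],0],[[0.01,-0.01,1.65],0],[[0.01,-0.01,1.8],0],[[0.01,-0.01,1.9],0],[[0.01,-0.01,1.92],0]])

```text
time: 38.2
tool_pos: [0.5871, 0.2824, 0.154]
tool_rot: [-3.141, 0.0, 1.524]
contact_force: [-0.1, -1.0, -5.3]
opening: 0.0156
grip_force: 50.0
```

Emit:
step_arm(motion=[[[0,0,0.03],0],[[0,0,0.05],0],[[0,0,0.07],0],[[0,0,0.08],0],[[0,0,0.08],0]])

```text
time: 38.83
tool_pos: [0.5873, 0.2824, 0.1502]
tool_rot: [3.141, 0.0, 1.524]
contact_force: [-1.6, -0.5, -0.3]
opening: 0.0159
grip_force: 50.0
```

Emit:
step_arm(motion=[[[0,0,0.02],0],[[0,0,0.02],0],[[0,0,0.02],0]])

```text
time: 39.2
tool_pos: [0.5874, 0.2823, 0.1499]
tool_rot: [3.14, -0.0, 1.524]
contact_force: [-3.4, -3.0, 6.1]
opening: 0.0154
grip_force: 50.0
```

Emit:
step_arm(motion=[[[0,0,0],0],[[0,0,0],0],[[0,0,0],0]], squeeze=5)

```text
time: 39.58
tool_pos: [0.5877, 0.2826, 0.1496]
tool_rot: [3.139, -0.001, 1.524]
contact_force: [-1.9, -1.6, 4.6]
opening: 0.0157
grip_force: 5.0
```

Emit:
step_arm(motion=[[[0,0,0],0],[[0,0,0],0],[[0,0,0],0],[[0,0,0],0],[[0,0,0],0],[[0,0,-0.3],0],[[0,0,-0.8],0],[[0,0,-1.7],0],[[0,0,-1.8],0],[[0,0,-1.8],0]], hand=130)

```text
time: 40.83
tool_pos: [0.5871, 0.2825, 0.2564]
tool_rot: [3.141, -0.0, 1.524]
contact_force: [0.5, -0.7, -0.2]
opening: 0.0447
grip_force: 0.0
```

Run:
```python
from h import *
w=cam("wrist"); b=cam("side"); a=cam("scene")
for x in blobs(w["img"],*BLUE,100):
    ys,xs=np.nonzero(x[2]); print(x[0],x[1],cv2.minAreaRect(onplane(w,np.c_[xs,ys],.159)[:,:2].astype(np.float32)))
go((.4012,.2912,.26),1.253)
cv2.imwrite("pics/m9.png",np.hstack([cv2.resize(a["img"][90:250,270:470],(400,320),interpolation=2),cv2.resize(b["img"][240:400,120:320],(400,320),interpolation=2)]))
```

```text
[227.6 187.8] [194, 161, 59, 62, 1737] ((0.5498802661895752, 0.3090059161186218), (0.04483060911297798, 0.04146914929151535), 85.98216247558594)
[327.7 187.3] [300, 161, 59, 62, 1814] ((0.6251218914985657, 0.305814266204834), (0.04118439927697182, 0.04524628072977066), 3.7793712615966797)
[278.7 222. ] [269, 178, 21, 89, 1797] ((0.5888854265213013, 0.2833821177482605), (0.06833343952894211, 0.014998024329543114), 86.86674499511719)
t 40.98 pos [0.5865 0.2822 0.2544] yaw 1.5238 -> units [0.004, -3.092, -0.084] spin 0.271 q6 0.38
```

View pics/m9.png

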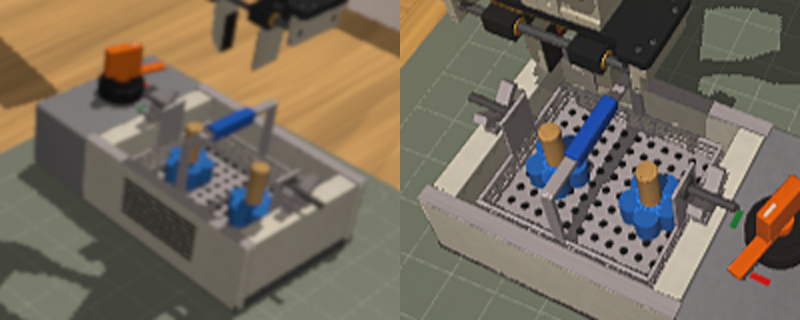

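Basket hangs in both saddles with both flowers standing; keeper still open. Close the keeper.

Emit:
step_arm(motion=[[[0,-1,-0.08],0.14],[[0,-2,-0.08],0.27],[[0,-3.09,-0.08],0.27],[[0,-3.09,-0.08],0.27],[[0,-3.09,-0.08],0.27],[[0,-3.09,-0.08],0.27],[[0,-3.09,-0.08],0.27]])

```text
time: 41.85
tool_pos: [0.4029, 0.291, 0.2606]
tool_rot: [-3.141, 0.0, 1.253]
contact_force: [-0.6, -0.7, -0.4]
opening: 0.045
grip_force: 0.0
```

Run:
```python
from h import *
w=cam("wrist")
for x in blobs(w["img"],*OR):
    ys,xs=np.nonzero(x[2]); print(x[0],x[1],cv2.minAreaRect(onplane(w,np.c_[xs,ys],.168)[:,:2].astype(np.float32)))
go((.4012,.2912,.153),1.253)
```

```text
[275.2 199.7] [261, 136, 29, 122, 2260] ((0.4081558287143707, 0.31109508872032166), (0.08784697204828262, 0.019991904497146606), 71.79021453857422)
t 41.9 pos [0.4028 0.291  0.2606] yaw 1.2529 -> units [-0.005, -0.025, 1.794] spin -0.0 q6 0.79
```

Bar still at yaw 1.253 and centred.

Emit:
step_arm(motion=[[[0,-0.02,0.8],0],[[0,-0.02,1.5],0],[[0,-0.02,1.79],0],[[0,-0.02,1.79],0],[[0,-0.02,1.79],0]])

```text
time: 42.52
tool_pos: [0.4016, 0.2918, 0.1545]
tool_rot: [3.14, -0.001, 1.254]
contact_force: [0.9, -0.3, 0.3]
opening: 0.0452
grip_force: 0.0
```

Emit:
step_arm(motion=[[[0,0,0],0],[[0,0,0],0],[[0,0,0],0],[[0,0,0],0],[[0,0,0],0],[[0,0,0],0]], hand=255, squeeze=25)

```text
time: 43.28
tool_pos: [0.4011, 0.2916, 0.154]
tool_rot: [3.141, -0.0, 1.254]
contact_force: [0.7, -0.4, 3.6]
opening: 0.0155
grip_force: 25.0
```

Emit:
step_arm(motion=[[[0,0,0],0.18],[[0,0,0],0.36],[[0,0,0],0.54],[[0,0,0],0.72],[[0,0,0],0.9],[[0,0,0],1.08],[[0,0,0],1.25],[[0,0,0],1.29],[[0,0,0],1.29],[[0,0,0],1.29]])

```text
time: 44.52
tool_pos: [0.4012, 0.2913, 0.154]
tool_rot: [3.141, -0.001, -0.035]
contact_force: [1.3, -3.8, 5.3]
opening: 0.0157
grip_force: 25.0
```

Emit:
step_arm(motion=[[[0,0,0],0],[[0,0,0],0],[[0,0,0],0],[[0,0,-0.6],0],[[0,0,-1.5],0],[[0,0,-2.2],0],[[0,0,-2.2],0],[[0,0,-2.2],0]], hand=150)

```text
time: 45.52
tool_pos: [0.4003, 0.2914, 0.2849]
tool_rot: [3.141, 0.001, -0.036]
contact_force: [-0.8, -0.2, 1.0]
opening: 0.0378
grip_force: 0.0
```

Run:
```python
from h import *
b=cam("side"); a=cam("scene"); go((.4,.29,.3))
for x in blobs(b["img"],*OR): print(x[0],x[1])
cv2.imwrite("pics/f.png",np.hstack([cv2.resize(a["img"][90:350,70:430],(540,390),interpolation=2),cv2.resize(b["img"][270:400,170:350],(250,180),interpolation=2).repeat(1,0) if 0 else cv2.resize(b["img"][240:400,190:350-54],(258,390),interpolation=2)]))
```

```text
t 45.62 pos [0.4002 0.2913 0.2842] yaw -0.0361 -> units [-0.003, 0.022, -0.263] spin None q6 2.08
[543.8 138.6] [520, 124, 40, 31, 817]
[381.4 196.1] [349, 170, 67, 60, 1451]
[303.5 346.6] [276, 334, 49, 24, 350]
```

View pics/f.png

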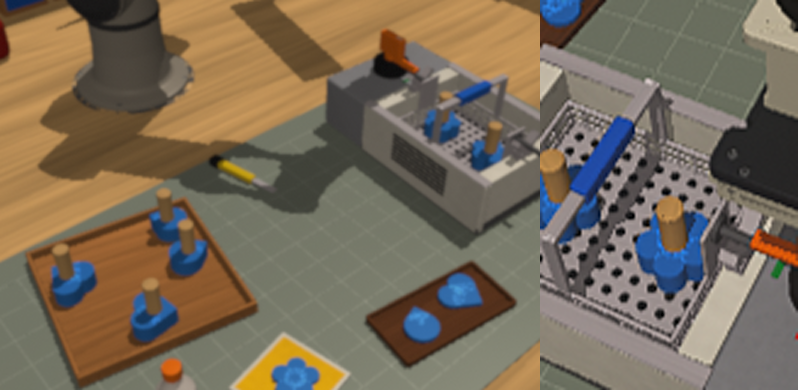

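The keeper arm lies over the trunnion, the basket hangs with both flowers, and the four other stamps stand in the tray.

```bash
python3 -c "
from cell import robot
print(robot.hand_in())"
```

```text
the job is handed in; nothing more can be done
None
```

I handed the job in at about 46 s: both flower stamps stand in the basket, which hangs in both saddles with the keeper shut, and the four other stamps stand in the tray; the hand-in returned no verdict.

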